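# Check the guard interlock switch of the cast station

## Robot

A 7-joint arm with a two-finger parallel gripper is mounted at the origin on a cart in front of the work surface, level with it; the furniture and walls round the work are solid. World frame = base frame: x ahead of the robot, y to its left, z up, the work surface at z = 0. Lengths are in m, angles in degrees, forces in N, time in s.
With the tool pointing down it reaches from about 0.425 to 0.95 m from the base axis. Payload 4.7 kg.
Tool frame: the origin (TCP) lies on the centre line of the jaws, within the pads' length; the fingertips stand 22 mm ahead of it and the grasp point (between the pads) lies 3 mm ahead of it; y points along the fingers, z is the direction in which the jaws open and shut, and the axes are right-handed (so a half turn about y gives the same grasp; the last joint's range is limited). The gripper opens to 87 mm and grips with 3 to 60 N. Pads are 19 mm wide; open, the fingers measure 117 mm over their backs; the gripper's body (75 mm by 190 mm) begins 51 mm behind the grasp point.
Start: joints at [-74.135, 26.849, -2.785, 87.806, 1.381, 65.374, -4.715], TCP at [0.203, 0.644, 0.245] pointing down, gripper open.
Joint ranges: [-148.3, 148.3], [-19.14, 114.17], [-79.39, 73.82], [5.75, 140.21], [-59.74, 239.74], [12.07, 113.84], [-152.46, 152.46]. Speed limits (degrees/s): [147.25, 147.25, 180, 180, 180, 180, 180].

## Interface

Orientations are given as [roll, pitch, yaw] about the fixed x, y, z axes, in that order (R = Rz(yaw) Ry(pitch) Rx(roll)).
In Python, from bench import get_obs, optics, bot gives the robot as it stands. The module is installed in compiled form; this text tells all that it offers.
- The arm moves only by the tool arm_command, never from a script. Its argument "targets" is one flat list of numbers, 4 for each row, row after row: the shift along the world's x, y, z in cm, then the turn about the world's z in rad. A call has 1 to 12 rows; each row shifts and turns the commanded pose from where the row before left it; what a row does not reach is not made up. A row lasts 1/8 s, in which the tool goes at most 62.5 mm and 10.7 degrees, less where a joint would pass 70% of its speed; a pose out of reach is approached as far as the arm can. A call with a gripper value outside its range is refused whole. "hand" is the closure, from 0 (fully open) to 1 (shut), set as the call begins (left out, the last holds). The fingers move at their own pace and stop on an object; the grip force is fixed at half the most. Time passes only in rows, so rows that do not move let the fingers close. It gives the time, the measured TCP pose, the force and the opening at its end, in the units of the state.
- get_obs(): the state, without advancing time (a new reading comes with each control period).
- optics.snapshot(name): name is "scene" or "top" or "wrist"; returns a dict with "frame" (480x640x3 uint8, blue, green, red), "z_map" (480x640 float32, m along the optical axis (not along the pixel's ray), 0 where there is no reading), "intrinsics" (3x3 intrinsics, pixels), "pose" (4x4, takes a point from camera to world coordinates). Camera axes: x right, y up, looking along -z (the intrinsics and any distortion apply to the point x, -y, -z); pixel columns grow to the right and rows downward; lengths in m; the calibration is good to about 2 mm. A picture is of the moment at which its call begins.
- bot.close_job(): hands the job in, once; it reports no verdict.
The state is a dict: "clock": time; "joint_pos": joint angles; "joint_vel": joint speeds; "tau": joint torques, N m; "tcp_pos": TCP position; "orientation": TCP orientation; "contact_force": force on the tool from outside, world axes, zero at the start; "wrist_torque": the same for the moment, N m; "width": opening from 0.0 (shut) to 1.0 (fully open).
Only numpy, scipy, OpenCV 4.12 (cv2) and the standard library are available. Lean on these libraries where they do the work, as an engineer would, in place of code of your own. Each camera call takes 0.05 s, during which the arm holds its last target.

## Task

Check the guard interlock on the cast station: slide the guard back fully open, away from the roller-lever limit switch. With the guard left open, push the roller arm over by hand, away from the guard, until the switch clicks (about 25 degrees of swing), well short of its end stop, and let it spring back upright. Then slide the guard fully shut so that its striker holds the arm over, let go, and leave the casts and the tape roll round the station where they are.

Things in the scene. Friction and masses are not known exactly. Their poses are not given: they have to be found in the camera images.
- station_mid (a point): Centre of the underside of the station, a fixed grey bed plate 110 mm (its x) by 265 mm (its y) lying on the worktop. Its y axis is the slide direction: the limit switch stands at the +y end, the guard opens toward -y. The switch body (36 by 40 mm, top 86 mm above the worktop) has its centre at x = +21, y = +102 mm. A wall pier rises at the left of the worktop (world x over 0.447, y over 0.34 m).
- guard (a joint): Sliding guard, in m: 0 = fully shut (over the held cast, against its stop), 0.100 = fully open (against the other stop), growing as it slides toward the station's -y. Needs about 7 N to slide and stays where it is left. The hood is 100 mm (x) by 90 mm (y), its top 85 mm above the worktop.
- guard_handle (a point): Centre of the guard's handle, a round black bar of 14 mm diameter and 90 mm length along the station's x, on two posts at x = +-35 mm; 120 mm above the worktop, 35 mm above the hood's top, 15 mm toward -y from the hood's middle. Moves with the guard.
- striker (a point): Middle of the front (+y) face of the guard's steel striker, a 16 mm wide arm that reaches 49 mm beyond the hood's +y edge, in the roller's plane; its face stands from 101 to 133 mm above the worktop and pushes the roller as the guard shuts. It lies 109 mm in +y of the handle centre.
- switch_lever (a joint): Swing of the limit switch's roller arm, rad: 0 = upright (sprung back), growing as the roller goes toward the station's +y, away from the guard. Clicks at 0.40; end stop at 1.0; keep under 0.80. Sprung: 1.5 N at the roller starts it, about 4 N holds it at 0.55. The fully shut guard holds it at about 0.55; it is free when the guard is open by more than 0.027.
- roller (a point): Centre of the black roller (24 mm diameter, 14 mm wide, axis along the station's x) at the end of the switch's 50 mm arm. With the arm upright it is 118 mm above the worktop, at x = -17, y = +102 mm of the station, 50 mm straight above the pivot. With the guard fully open the gap between roller and striker is 74 mm.
- blue_cast_mid (a point): Middle of a loose blue-grey dental cast, 56 by 68 by 26 mm, standing on the worktop behind or to the right of the station; a bystander.
- tape_mid (a point): Middle of a loose roll of masking tape, 96 mm across and 25 mm high, lying on the worktop behind or to the right of the station; a bystander.
- yellow_cast_mid (a point): Middle of a loose yellow dental cast, 59 by 72 by 27 mm, on the worktop behind or to the right of the station; a bystander.

How it is judged (in metres and radians):
On the way, in this order (a step that is already met when the one before it is completed fails the run):
1. the guard is slid back fully open (at least 92 of 100 mm) with the switch arm upright (value of joint guard above 0.092 m and value of joint switch_lever below 0.1 rad), for 0.2 s.
2. with the guard open, the roller arm is pushed over past its click (0.40 rad) (value of joint guard above 0.08 m and value of joint switch_lever above 0.4 rad), for 0.1 s.
3. with the guard still open, the roller arm is let spring back upright (value of joint guard above 0.08 m and value of joint switch_lever below 0.08 rad), for 0.2 s.
At the end, for the whole second after the job is handed in: The guard is fully shut (within 6 mm of its stop) and its striker holds the roller arm over past the click (0.40 to 0.70 rad); nothing is held (value of joint guard below 0.006 m and value of joint switch_lever between 0.4 and 0.7 rad); the robot touches nothing.
It fails at once if the roller arm is forced on toward its end stop (past 0.80 rad) (value of joint switch_lever above 0.8 rad).
It fails at once if a bystander is moved by more than 30 mm (distance of any of blue_cast_mid, tape_mid, yellow_cast_mid from where it was at the start of the episode above 0.03 m).
It also fails if it takes over 69 s, if anything falls off the work surface, if the arm or the gripper's body presses on something with over 40 N, if the wrist force passes 120 N, or if a joint passes its speed limit or range.

## Working session

There is one attempt and no reset: what is moved stays moved. The work goes in short steps, Python scripts to look and compute and a tool call to move; the robot and the scene stay as the last step left them, time stands still between calls to the robot, and variables do not carry over. Pictures are saved under pics/ and viewed, and the job is handed in when it is done.

Besides the shell and the picture viewer there is one more tool, called after "Emit:" as name(argument=value, ...) on one line, values as JSON. arm_command: Moves the arm, as the interface text tells. Its arguments: {"type":"object","properties":{"targets":{"type":"array","items":{"type":"number"}},"hand":{"type":"number"}},"required":["targets"]}

```bash
mkdir -p pics; python3 - <<'E'
from bench import get_obs, optics, bot
import cv2,numpy as np
o=get_obs();print({k:np.round(v,3) for k,v in o.items()})
for n in("scene","top","wrist"):
    s=optics.snapshot(n);cv2.imwrite(f"pics/{n}0.png",s["frame"]);np.savez(f"{n}0.npz",**s)
    print(n,s["intrinsics"],s["pose"].round(3))
E
```

```text
{'clock': np.float64(0.0), 'joint_pos': array([-74.135,  26.898,  -2.783,  87.874,   1.382,  65.374,  -4.717]), 'joint_vel': array([-0.006, -0.028, -0.021,  0.039,  0.018, -0.024, -0.018]), 'tau': array([-1.0000e-03, -5.0798e+01, -8.1000e-02, -2.3615e+01, -6.1000e-02,
        3.8000e-02,  0.0000e+00]), 'tcp_pos': array([0.203, 0.643, 0.243]), 'orientation': array([-9.0112e+01, -6.0000e-03, -1.7521e+01]), 'contact_force': array([ 0.054, -0.275, -0.24 ]), 'wrist_torque': array([-0.008, -0.046,  0.05 ]), 'width': np.float64(1.002)}
scene [[614.547709     0.         322.28902948]
 [  0.         614.547709   242.6162742 ]
 [  0.           0.           1.        ]] [[ 0.667  0.428 -0.61  -0.199]
 [-0.745  0.38  -0.548 -0.639]
 [-0.002  0.82   0.572  0.773]
 [ 0.     0.     0.     1.   ]]
top [[491.80973099   0.         318.85590437]
 [  0.         491.80973099 236.71495895]
 [  0.           0.           1.        ]] [[-0.     0.999 -0.047  0.438]
 [-1.     0.     0.009 -0.007]
 [ 0.009  0.047  0.999  1.166]
 [ 0.     0.     0.     1.   ]]
wrist [[336.25441988   0.         318.39218774]
 [  0.         336.25441988 241.48618813]
 [  0.           0.           1.        ]] [[ 0.301 -0.925 -0.229  0.141]
 [ 0.953  0.292  0.074  0.663]
 [-0.001 -0.241  0.971  0.382]
 [ 0.     0.     0.     1.   ]]
```

View pics/scene0.png

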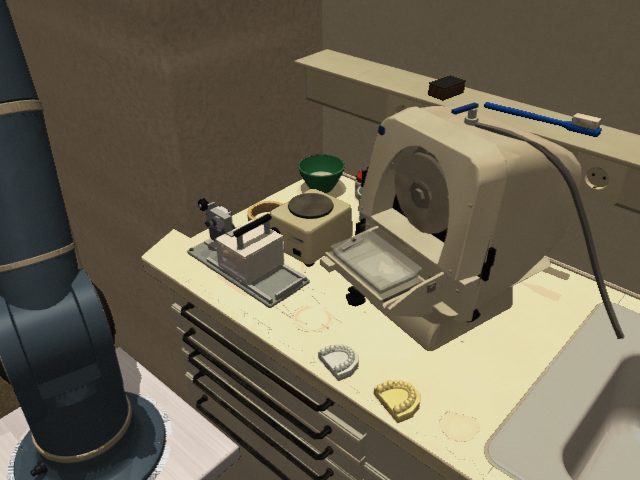

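View pics/top0.png

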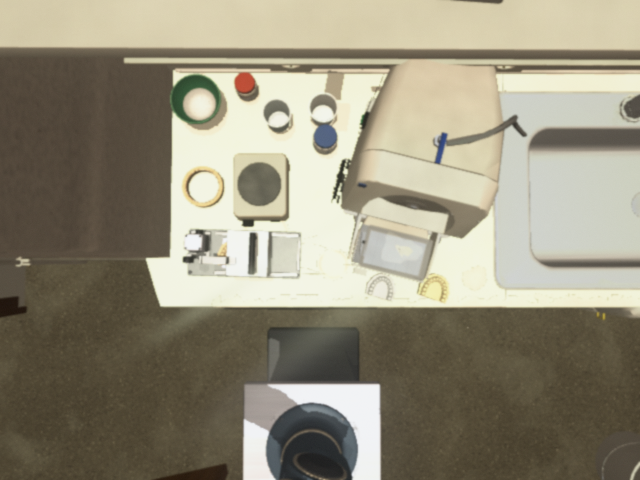

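View pics/wrist0.png

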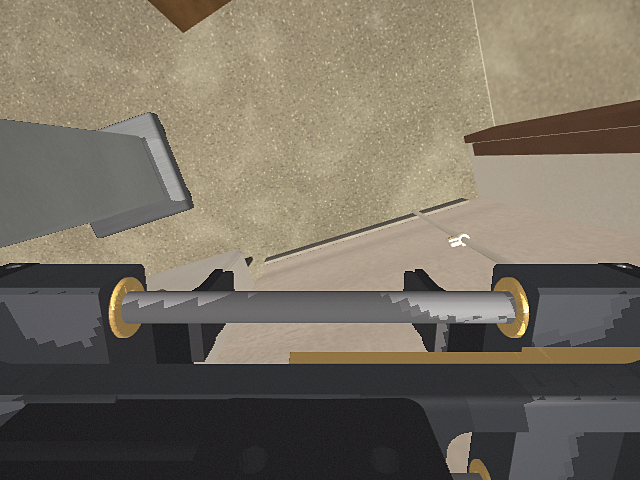

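The station lies with its +y close to world +y: the switch is at the left, about (195,243) in top. The bed spans about cols 187–300 and the guard is part way along. The silver and yellow casts are at (380,288) and (433,290), and the tape is at (203,187). I'll zoom in and measure next.

```bash
cat > h.py <<'E'
import numpy as np,cv2
def pts(s):
    z=s["z_map"];K=s["intrinsics"];P=s["pose"]
    v,u=np.mgrid[:z.shape[0],:z.shape[1]]
    c=np.stack([(u-K[0,2])/K[0,0]*z,-(v-K[1,2])/K[1,1]*z,-z],-1)
    return c@P[:3,:3].T+P[:3,3]
def ray(s,u,v,h):
    K=s["intrinsics"];P=s["pose"]
    d=P[:3,:3]@np.array([(u-K[0,2])/K[0,0],-(v-K[1,2])/K[1,1],-1]);return P[:3,3]+d*(h-P[2,3])/d[2]
def proj(s,p):
    K=s["intrinsics"];P=s["pose"];c=P[:3,:3].T@(np.array(p)-P[:3,3]);return K[0,0]*c[0]/-c[2]+K[0,2],K[1,1]*-c[1]/-c[2]+K[1,2]
E
python3 - <<'E'
from h import *
t=dict(np.load("top0.npz"));s=dict(np.load("scene0.npz"))
cv2.imwrite("pics/tz.png",cv2.resize(t["frame"][215:290,170:310],None,fx=5.7,fy=5.7,interpolation=cv2.INTER_CUBIC))
cv2.imwrite("pics/sz.png",cv2.resize(s["frame"][185:310,175:325],None,fx=4.8,fy=4.8,interpolation=cv2.INTER_CUBIC))
for n,d in(("t",t),("s",s)):
    p=pts(d);x,y,z=p[...,0],p[...,1],p[...,2]
    v=d["z_map"]>0
    reg=v&(x>.36)&(x<.54)&(y>.03)&(y<.34)
    for a,b in((.003,.012),(.012,.03),(.075,.095),(.1,.112),(.112,.13),(.13,.15)):
        m=reg&(z>a)&(z<b);q=p[m]
        if len(q): print(n,a,b,len(q),np.percentile(q,[1,50,99],axis=0).round(3).tolist(), [np.round(r,3) for r in cv2.minAreaRect((q[:,:2]*1000).astype(np.float32))])
    print(np.median(z[v&(x>.4)&(x<.6)&(y>-.1)&(y<0)]))
E
```

```text
t 0.003 0.012 2018 [[0.37, 0.034, 0.003], [0.445, 0.095, 0.007], [0.523, 0.325, 0.012]] [array([448.605, 185.707]), array([307.501, 176.877]), np.float64(89.986)]
t 0.012 0.03 492 [[0.403, 0.032, 0.012], [0.463, 0.095, 0.016], [0.506, 0.282, 0.029]] [array([468.814, 160.024]), array([257.02, 136.92]), np.float64(89.979)]
t 0.075 0.095 2109 [[0.405, 0.072, 0.077], [0.466, 0.154, 0.084], [0.538, 0.339, 0.093]] [array([470.666, 199.109]), array([136.379, 281.751]), np.float64(0.015)]
t 0.1 0.112 14 [[0.416, 0.1, 0.1], [0.446, 0.182, 0.104], [0.531, 0.258, 0.111]] [array([492.034, 177.726]), array([138.651, 124.357]), np.float64(77.368)]
t 0.112 0.13 565 [[0.41, 0.121, 0.115], [0.442, 0.183, 0.123], [0.496, 0.272, 0.129]] [array([454.629, 197.271]), array([152.72 ,  89.063]), np.float64(88.372)]
t 0.13 0.15 22 [[0.429, 0.151, 0.13], [0.438, 0.236, 0.131], [0.446, 0.265, 0.135]] [array([437.452, 196.689]), array([136.706,  13.944]), np.float64(87.288)]
0.001219280082367491
s 0.003 0.012 1619 [[0.396, 0.031, 0.003], [0.43, 0.094, 0.007], [0.497, 0.29, 0.012]] [array([449.022, 183.93 ]), ar
[... 161 characters left out ...]
y([140.296, 310.008]), np.float64(0.648)]
s 0.075 0.095 1872 [[0.403, 0.062, 0.075], [0.463, 0.131, 0.084], [0.539, 0.34, 0.094]] [array([470.31 , 197.841]), array([284.294, 139.476]), np.float64(89.952)]
s 0.1 0.112 156 [[0.412, 0.12, 0.1], [0.439, 0.183, 0.106], [0.536, 0.34, 0.112]] [array([470.741, 230.996]), array([239.722,  87.234]), np.float64(78.051)]
s 0.112 0.13 619 [[0.409, 0.119, 0.113], [0.44, 0.181, 0.121], [0.503, 0.34, 0.129]] [array([470.525, 230.055]), array([238.658,  90.141]), np.float64(80.042)]
s 0.13 0.15 30 [[0.431, 0.23, 0.13], [0.445, 0.258, 0.132], [0.536, 0.34, 0.144]] [array([463.648, 302.805]), array([152.62 ,  64.796]), np.float64(49.643)]
0.0010358337720089983
```

View pics/tz.png

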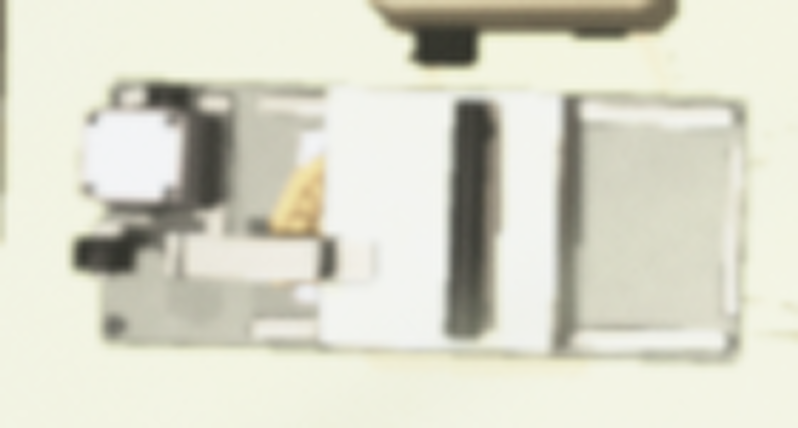

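View pics/sz.png

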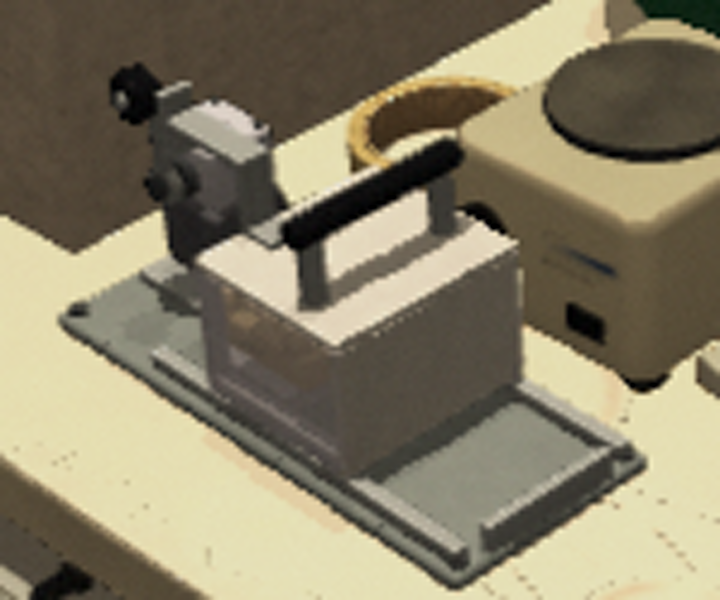

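```bash
python3 - <<'E'
from h import *
t=dict(np.load("top0.npz"));s=dict(np.load("scene0.npz"))
T=lambda u,v,h:ray(t,u/5.7+170-.4,v/5.7+215-.4,h)
S=lambda u,v,h:ray(s,u/4.8+175-.4,v/4.8+185-.4,h)
c=[T(112,82,.01),T(745,103,.01),T(740,360,.01),T(103,343,.01)]
for q in c:print("bed",q.round(4))
print(np.mean(c,0),cv2.minAreaRect(np.array(c,np.float32)[:,:2]*1000))
for q in(S(65,322,.01),S(458,583,.01),S(643,462,.01)):print("bedS",q.round(4))
print("handle ends T",T(474,102,.12),T(463,337,.12)); print("handle S",S(293,232,.12),S(455,155,.12))
print("roller T",T(105,253,.118),"S",S(135,95,.118))
print("lever",S(172,180,.068))
for n,d,o in(("t",t,0),("s",s,0)):
    p=pts(d);x,y,z=p[...,0],p[...,1],p[...,2]
    g=d["frame"].max(-1)
    m=(x>.37)&(x<.54)&(y>.1)&(y<.25)&(z>.11)&(z<.14)&(g<70)
    print(n,m.sum(),p[m].mean(0),cv2.minAreaRect((p[m][:,:2]*1000).astype(np.float32)))
    m=(x>.37)&(x<.47)&(y>.25)&(y<.34)&(z>.10)&(z<.14)&(g<70)
    print(n,m.sum(),p[m].mean(0),p[m].min(0),p[m].max(0))
    b=d["frame"]
E
```

```text
bed [0.5105 0.2875 0.01  ]
bed [0.5019 0.0267 0.01  ]
bed [0.3961 0.0286 0.01  ]
bed [0.4032 0.2899 0.01  ]
[0.45293594 0.15819575 0.01      ] ((453.310791015625, 158.07180786132812), (261.975341796875, 107.33567810058594), 88.43800354003906)
bedS [0.4    0.2813 0.01  ]
bedS [0.3927 0.0247 0.01  ]
bedS [0.4971 0.0223 0.01  ]
handle ends T [0.49619487 0.12464644 0.12      ] [0.40868917 0.12820968 0.12      ]
handle S [0.41175477 0.12974314 0.12      ] [0.49390384 0.122542   0.12      ]
roller T [0.43993355 0.26189737 0.118     ] S [0.43866811 0.26107844 0.118     ]
lever [0.45241562 0.26147065 0.068     ]
t 38 [0.47247496 0.12335584 0.12419404] ((466.36468505859375, 125.25244903564453), (6.653379917144775, 52.84787368774414), 87.79312896728516)
t 30 [0.44017334 0.25774967 0.12527964] [0.43566178 0.25090086 0.11840445] [0.44625176 0.26800098 0.13272698]
s 357 [0.44677213 0.14288441 0.12111544] ((455.0472106933594, 182.87005615234375), (131.14920043945312, 89.8734359741211), 86.87150573730469)
s 95 [0.43770262 0.25940806 0.12013581] [0.43058754 0.25007171 0.1002181 ] [0.44762432 0.27456523 0.13015231]
```

Emit:
arm_command(targets=[1, -2.8, 0, 0.028, 1, -2.8, 0, 0.028, 1, -2.8, 0, 0.028, 1, -2.8, 0, 0.028, 1, -2.8, 0, 0.028, 1, -2.8, 0, 0.028, 1, -2.8, 0, 0.028, 1, -2.8, 0, 0.028, 1, -2.8, 0, 0.028, 1, -2.8, 0, 0.024, 0, 0, 0, 0], hand=0.4)

```text
clock: 1.52
tcp_pos: [0.304, 0.3616, 0.2445]
orientation: [-90.0, -0.0, -1.9]
contact_force: [-0.2, 0.6, 0.1]
width: 0.603
```

Emit:
arm_command(targets=[1.6, -2.4, 0, 0, 1.6, -2.4, 0, 0, 1.6, -2.4, 0, 0, 1.6, -2.4, 0, 0, 1.6, -2.4, 0, 0, 1.6, -2.4, 0, 0, 1.6, -2.4, 0, 0, 1.6, -2.4, 0, 0, 1.6, -2.4, 0, 0, 1.4, -2, 0, 0, 0, 0, 0, 0])

```text
clock: 2.9
tcp_pos: [0.462, 0.1273, 0.2445]
orientation: [-90.0, -0.0, -1.9]
contact_force: [0.1, 0.0, -0.1]
width: 0.599
```

```bash
python3 - <<'E'
from bench import *
from h import *
s=optics.snapshot("wrist");cv2.imwrite("pics/w1.png",s["frame"]);np.savez("w1.npz",**s)
o=get_obs();print(o["tcp_pos"],o["joint_pos"])
print(proj(s,[.4525,.1265,.12]),proj(s,[.462,.126,.12]))
E
```

```text
[0.4612105  0.12848312 0.24440899] [-32.26898523   8.24594803  13.04521076 114.2904705   -2.23302932
  57.70852755  70.10811749]
(np.float64(316.4651938233528), np.float64(229.41264533727377)) (np.float64(316.24834656207435), np.float64(240.96860645925858))
```

View pics/w1.png

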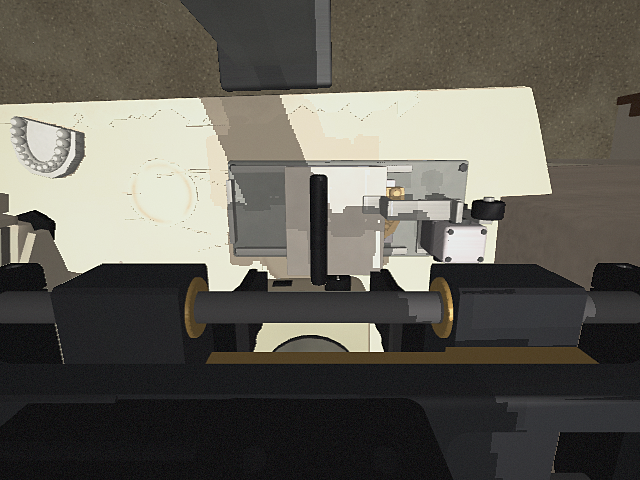

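The handle is at cols 310–327, rows 175–285, within 2 px of where I predicted it. I'll descend with the jaws half closed to keep clear of the striker bar.

Emit:
arm_command(targets=[0, 0, -1, 0, 0, 0, -2, 0, 0, 0, -2, 0, 0, 0, -2, 0, 0, 0, -2, 0, 0, 0, -1.6, 0, 0, 0, -1, 0, 0, 0, -0.5, 0, 0, 0, 0, 0], hand=0.6)

```text
clock: 4.08
tcp_pos: [0.4611, 0.128, 0.1235]
orientation: [-90.0, 0.0, -1.7]
contact_force: [0.2, -0.3, -0.5]
width: 0.397
```

Emit:
arm_command(targets=[0, 0, 0, 0, 0, 0, 0, 0, 0, 0, 0, 0, 0, 0, 0, 0, 0, 0, 0, 0, 0, 0, 0, 0], hand=1)

```text
clock: 4.82
tcp_pos: [0.4614, 0.1275, 0.1239]
orientation: [-90.0, -0.0, -1.7]
contact_force: [-0.3, -2.2, 4.6]
width: 0.15
```

Emit:
arm_command(targets=[0, -0.5, 0, 0, -0.02, -0.8, 0, 0, -0.02, -0.8, 0, 0, -0.03, -0.8, 0, 0, -0.02, -0.8, 0, 0, -0.03, -0.8, 0, 0, -0.02, -0.8, 0, 0, -0.02, -0.4, 0, 0, 0, 0, 0, 0])

```text
clock: 5.95
tcp_pos: [0.4597, 0.073, 0.1238]
orientation: [-89.8, -0.0, -1.6]
contact_force: [-1.3, 5.3, 3.5]
width: 0.15
```

Emit:
arm_command(targets=[-0.01, -0.3, 0, 0, -0.01, -0.3, 0, 0, 0, 0, 0, 0])

```text
clock: 6.32
tcp_pos: [0.4596, 0.0674, 0.1239]
orientation: [-89.8, -0.0, -1.6]
contact_force: [-1.0, 5.1, 3.2]
width: 0.154
```

Emit:
arm_command(targets=[-0.01, -0.2, 0, 0, -0.01, -0.2, 0, 0, 0, 0, 0, 0])

```text
clock: 6.7
tcp_pos: [0.4596, 0.0669, 0.1239]
orientation: [-89.6, -0.1, -1.5]
contact_force: [-1.0, 14.0, 0.3]
width: 0.152
```

Emit:
arm_command(targets=[0, 0.4, 0, 0, 0, 0, 0, 0, 0, 0, 0, 0])

```text
clock: 7.08
tcp_pos: [0.4596, 0.067, 0.1238]
orientation: [-89.8, -0.1, -1.6]
contact_force: [0.1, 7.2, 3.9]
width: 0.151
```

Emit:
arm_command(targets=[0, 0, 0, 0, 0, 0, 0, 0, 0, 0, 0, 0, 0, 0, 1, 0, 0, 0, 2, 0, 0, 0, 2.5, 0, 0, 0, 2.5, 0, 0, 0, 2, 0, 0, 0, 0, 0], hand=0.6)

```text
clock: 8.2
tcp_pos: [0.4602, 0.0647, 0.2253]
orientation: [-89.9, -0.2, -1.7]
contact_force: [-0.0, -0.3, -1.1]
width: 0.398
```

```bash
python3 - <<'E'
from bench import *
from h import *
t=optics.snapshot("top");s=optics.snapshot("scene")
a=cv2.resize(t["frame"][205:300,165:325],None,fx=4.8,fy=3.0*1.6,interpolation=cv2.INTER_CUBIC)
cv2.imwrite("pics/t2.png",a)
cv2.imwrite("pics/s2.png",cv2.resize(s["frame"][160:330,150:370],None,fx=3.5,fy=3.5,interpolation=cv2.INTER_CUBIC))
o=get_obs();print(o["tcp_pos"],o["joint_pos"])
E
```

```text
[0.45881042 0.0645235  0.22334728] [-26.32270241   8.10763216  14.57042397 117.63259831  -2.5047965
  54.56280916  77.84281939]
```

View pics/s2.png

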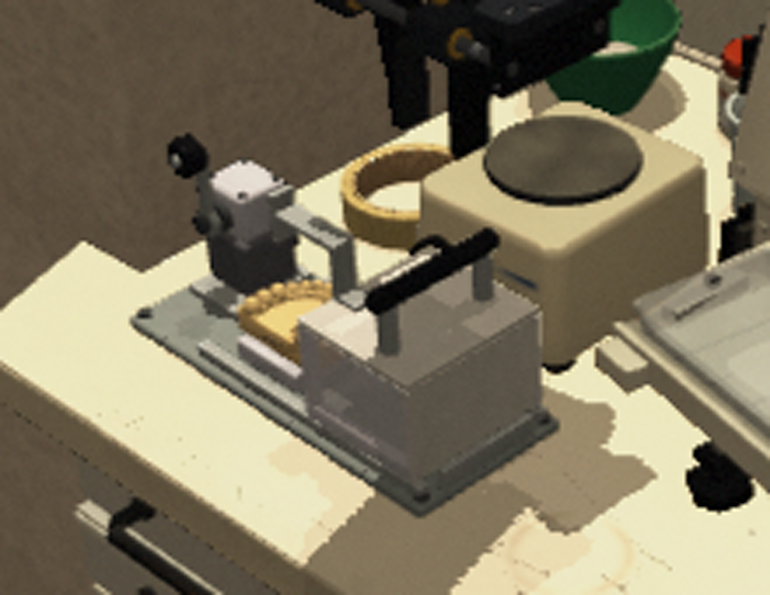

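View pics/t2.png

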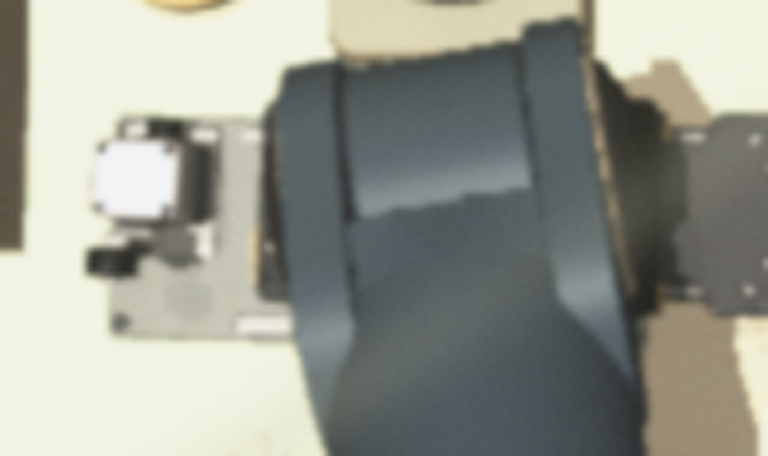

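Both stations check out: the guard's back edge sits at the bed's end, at (545,430) in the scene crop, and the roller is still upright at (187,155). I'll turn the gripper a quarter turn so its body clears the pier, close it, and move over the gap.

Emit:
arm_command(targets=[-0.2, 1.5, 0, -0.157, -0.2, 1.5, 0, -0.157, -0.2, 1.5, 0, -0.157, -0.2, 1.5, 0, -0.157, -0.2, 1.5, 0, -0.157, -0.2, 1.5, 0, -0.157, -0.2, 1.5, 0, -0.157, -0.2, 1.5, 0, -0.157, -0.2, 1.5, 0, -0.157, -0.2, 1.4, 0, -0.157, 0, 0, 0, 0, 0, 0, 0, 0], hand=1)

```text
clock: 9.8
tcp_pos: [0.4389, 0.2129, 0.2229]
orientation: [-90.1, -0.1, -91.6]
contact_force: [-0.7, -0.5, -1.0]
width: 0.008
```

```bash
python3 - <<'E'
from bench import *
from h import *
s=optics.snapshot("scene");w=optics.snapshot("wrist")
cv2.imwrite("pics/s3.png",cv2.resize(s["frame"][160:330,150:370],None,fx=3.5,fy=3.5,interpolation=cv2.INTER_CUBIC))
cv2.imwrite("pics/w3.png",w["frame"])
o=get_obs();print(o["tcp_pos"],o["joint_pos"],o["width"])
E
```

```text
[0.43919111 0.21278648 0.22327638] [-46.8815186   10.61296414  18.42118124 114.91577213  -4.04722404
  55.10751319 -28.08951682] 0.004941473326123594
```

View pics/s3.png

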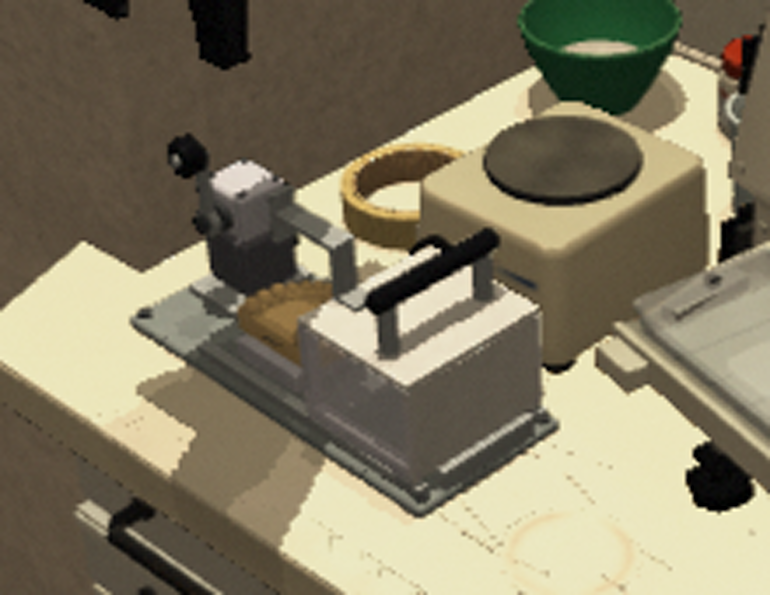

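View pics/w3.png

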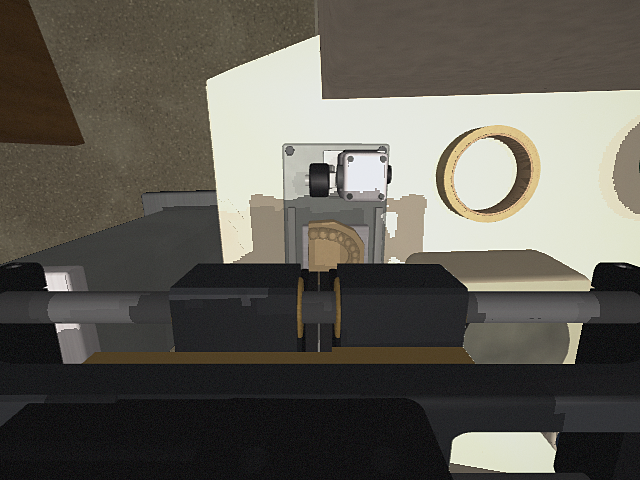

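The roller is straight ahead at (319,180) in the wrist view and the pier edge is at row about 97. I'll shift 8 mm in -x for more pier clearance, then descend into the gap.

Emit:
arm_command(targets=[-0.4, 0, -0.5, 0, -0.4, 0, -1.5, 0, 0, 0, -2, 0, 0, 0, -2, 0, 0, 0, -2, 0, 0, 0, -1.5, 0, 0, 0, -0.6, 0, 0, 0, 0, 0])

```text
clock: 10.9
tcp_pos: [0.4311, 0.2136, 0.1223]
orientation: [-90.0, -0.0, -91.7]
contact_force: [0.9, -0.4, -0.3]
width: 0.004
```

Emit:
arm_command(targets=[0.02, 0.7, 0, 0, 0.02, 0.7, 0, 0, 0.02, 0.6, 0, 0, 0, 0.5, 0, 0, 0, 0.2, 0, 0, 0, 0, 0, 0])

```text
clock: 11.65
tcp_pos: [0.4318, 0.2402, 0.1225]
orientation: [-90.0, -0.0, -91.7]
contact_force: [-0.0, -2.0, -0.5]
width: 0.007
```

```bash
python3 - <<'E'
from bench import *
from h import *
s=optics.snapshot("scene");w=optics.snapshot("wrist")
cv2.imwrite("pics/s4.png",cv2.resize(s["frame"][130:300,150:370],None,fx=3.5,fy=3.5,interpolation=cv2.INTER_CUBIC))
cv2.imwrite("pics/w4.png",w["frame"])
o=get_obs();print(o["tcp_pos"],o["contact_force"])
E
```

```text
[0.43174507 0.24014302 0.12248908] [ 0.86639603 -1.81939051  0.3931252 ]
```

View pics/s4.png

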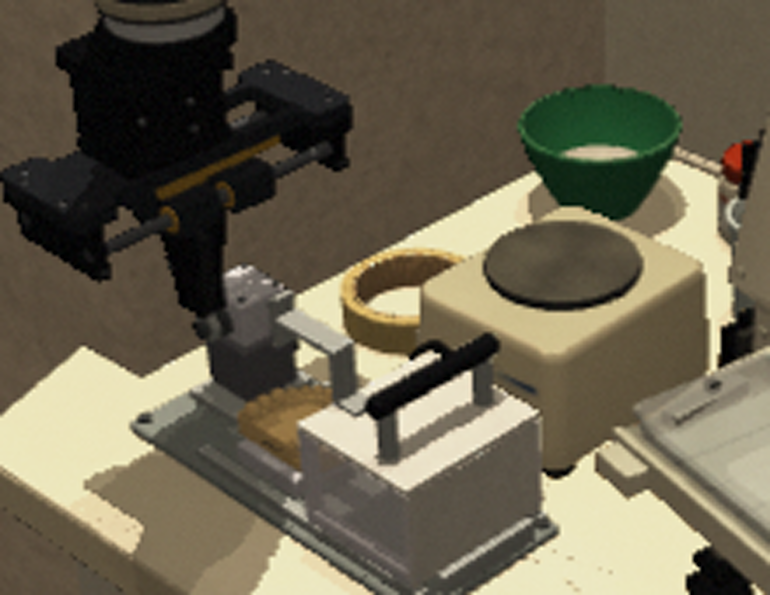

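View pics/w4.png

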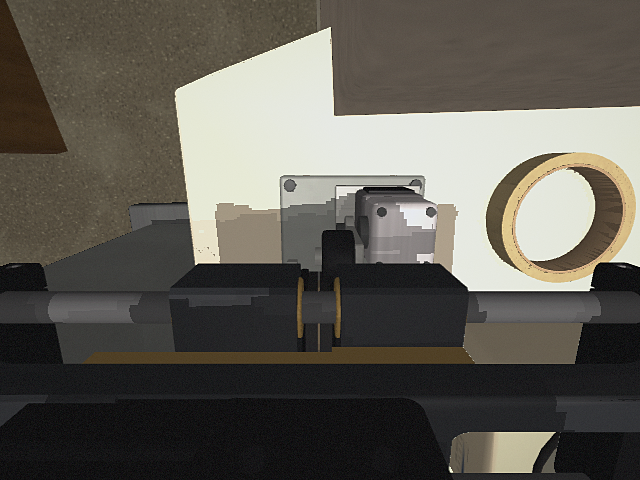

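The finger is at the roller, reading 2 N as predicted. I'll push about 23 mm further.

Emit:
arm_command(targets=[0.01, 0.5, 0, 0, 0.02, 0.6, 0, 0, 0.02, 0.5, 0, 0, 0.01, 0.4, 0, 0, 0, 0.2, 0, 0, 0, 0, 0, 0, 0, 0, 0, 0])

```text
clock: 12.62
tcp_pos: [0.4321, 0.2621, 0.1222]
orientation: [-90.0, -0.1, -91.7]
contact_force: [1.0, -3.5, -2.6]
width: 0.007
```

```bash
python3 - <<'E'
from bench import *
from h import *
s=optics.snapshot("scene");w=optics.snapshot("wrist")
cv2.imwrite("pics/s5.png",cv2.resize(s["frame"][190:260,180:260],None,fx=8,fy=8,interpolation=cv2.INTER_CUBIC))
cv2.imwrite("pics/w5.png",w["frame"])
o=get_obs();print(o["tcp_pos"],o["contact_force"])
for a in(0,.4,.5,.6): 
  y=.102+.05*np.sin(a); z=.068+.05*np.cos(a)
  p=[.453-.017-.007+.03*y,.158+y+.0005,z]; print(a,np.array(proj(w,p)).round(1),((np.array(proj(s,p))-[180,190])*8).round())
E
```

```text
[0.4320669  0.26223267 0.1223349 ] [ 0.01629954 -4.89324261 -3.1240706 ]
0 [317.3 308.9] [163. 126.]
0.4 [317.3 265.9] [118. 112.]
0.5 [317.3 255.2] [109. 113.]
0.6 [317.3 244.8] [100. 116.]
```

View pics/w5.png

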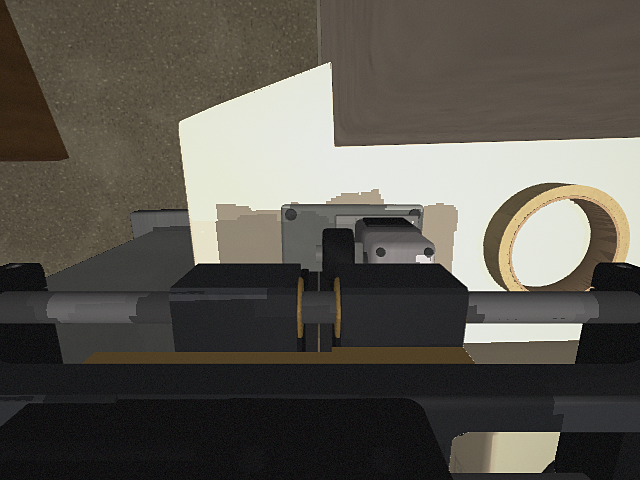

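View pics/s5.png

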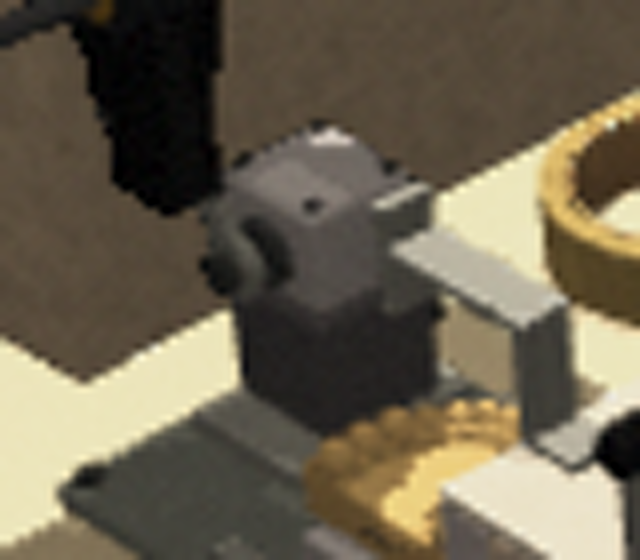

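The roller's far edge is at row 229 in the wrist view, which puts its centre near row 255, or about 0.50 rad. The force is about 4 N, which agrees. Backing off now.

Emit:
arm_command(targets=[0, -0.5, 0, 0, -0.02, -1, 0, 0, -0.03, -1.2, 0, 0, -0.03, -1.2, 0, 0, -0.03, -0.8, 0, 0, 0, 0, 0, 0, 0, 0, 0, 0, 0, 0, 0, 0])

```text
clock: 13.72
tcp_pos: [0.4313, 0.2163, 0.1226]
orientation: [-90.0, 0.0, -91.6]
contact_force: [0.8, 0.7, -0.5]
width: 0.0
```

Emit:
arm_command(targets=[0, 0, 1, 0, 0, 0, 2, 0, 0, 0, 2, 0, 0, 0, 2.5, 0, 0, 0, 2.5, 0, 0, 0, 0, 0])

```text
clock: 14.48
tcp_pos: [0.4325, 0.2165, 0.2248]
orientation: [-89.8, 0.2, -91.6]
contact_force: [0.8, -0.2, -0.6]
width: 0.001
```

```bash
python3 - <<'E'
from bench import *
from h import *
s=optics.snapshot("scene")
cv2.imwrite("pics/s6.png",cv2.resize(s["frame"][160:330,150:370],None,fx=3.5,fy=3.5,interpolation=cv2.INTER_CUBIC))
o=get_obs();print(o["tcp_pos"],o["contact_force"],o["joint_pos"])
E
```

```text
[0.43160576 0.21602722 0.22345205] [-1.13720359  0.12728808  0.15625445] [-47.75333092   9.98178849  18.39875084 115.63687202  -3.86806323
  54.81207802 -29.04003057]
```

View pics/s6.png

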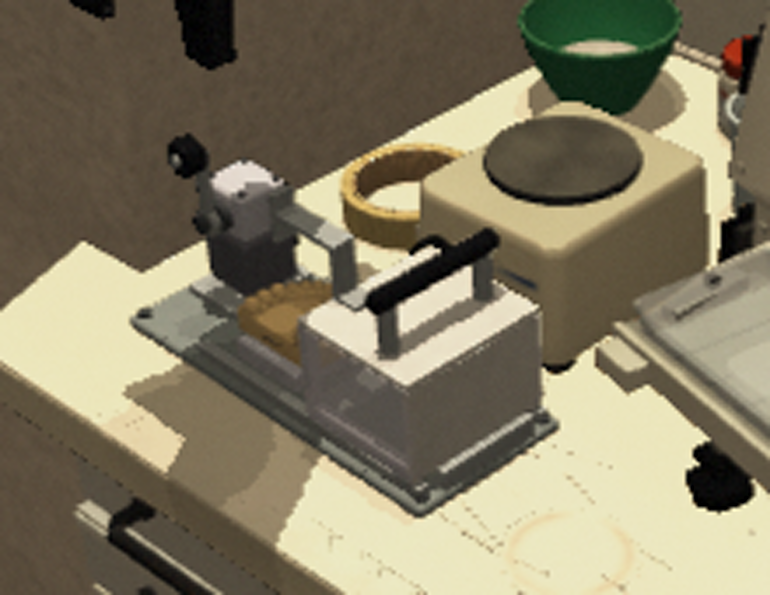

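The roller is upright again at (187,155) and the guard hasn't moved. Going back to the handle.

Emit:
arm_command(targets=[0.3, -1.5, 0, 0.157, 0.3, -1.5, 0, 0.157, 0.3, -1.5, 0, 0.157, 0.3, -1.5, 0, 0.157, 0.3, -1.5, 0, 0.157, 0.3, -1.5, 0, 0.157, 0.3, -1.5, 0, 0.157, 0.3, -1.5, 0, 0.157, 0.3, -1.5, 0, 0.157, 0.1, -1.5, 0, 0.157, 0, 0, 0, 0, 0, 0, 0, 0], hand=0.6)

```text
clock: 16.02
tcp_pos: [0.4589, 0.0663, 0.222]
orientation: [-90.0, 0.1, -1.8]
contact_force: [0.3, -0.5, 0.0]
width: 0.399
```

Emit:
arm_command(targets=[0, 0, -1, 0, 0, 0, -2, 0, 0, 0, -2, 0, 0, 0, -2, 0, 0, 0, -1.8, 0, 0, 0, -1.2, 0, 0, 0, 0, 0, 0, 0, 0, 0])

```text
clock: 17.02
tcp_pos: [0.4597, 0.0659, 0.1229]
orientation: [-90.0, -0.0, -1.7]
contact_force: [-0.0, 0.2, -0.2]
width: 0.4
```

Emit:
arm_command(targets=[0, 0, 0, 0, 0, 0, 0, 0, 0, 0, 0, 0, 0, 0, 0, 0, 0, 0, 0, 0], hand=1)

```text
clock: 17.65
tcp_pos: [0.4595, 0.0671, 0.1229]
orientation: [-89.9, -0.0, -1.7]
contact_force: [-0.3, 5.6, 1.7]
width: 0.149
```

Now I'll slide the guard shut: 92 mm quickly, then creep to the stop.

Emit:
arm_command(targets=[0.01, 0.5, 0, 0, 0.03, 0.9, 0, 0, 0.03, 1, 0, 0, 0.03, 1, 0, 0, 0.03, 1, 0, 0, 0.03, 1, 0, 0, 0.03, 1, 0, 0, 0.03, 1, 0, 0, 0.03, 0.9, 0, 0, 0.03, 0.7, 0, 0, 0, 0.2, 0, 0, 0, 0, 0, 0])

```text
clock: 19.15
tcp_pos: [0.4621, 0.1534, 0.1229]
orientation: [-90.3, 0.1, -1.8]
contact_force: [-1.0, -7.7, 7.4]
width: 0.151
```

Emit:
arm_command(targets=[0.01, 0.3, 0, 0, 0.01, 0.3, 0, 0, 0, 0, 0, 0])

```text
clock: 19.52
tcp_pos: [0.4623, 0.1589, 0.1228]
orientation: [-90.3, 0.1, -1.9]
contact_force: [-1.8, -9.5, 8.6]
width: 0.147
```

Emit:
arm_command(targets=[0.01, 0.3, 0, 0, 0.01, 0.3, 0, 0, 0, 0, 0, 0])

```text
clock: 19.9
tcp_pos: [0.4625, 0.1643, 0.1228]
orientation: [-90.4, 0.1, -1.9]
contact_force: [-1.6, -9.8, 8.3]
width: 0.146
```

Emit:
arm_command(targets=[0.01, 0.2, 0, 0, 0.01, 0.2, 0, 0, 0, 0, 0, 0])

```text
clock: 20.27
tcp_pos: [0.4625, 0.1673, 0.1228]
orientation: [-90.5, 0.1, -1.9]
contact_force: [-3.3, -12.4, 11.8]
width: 0.154
```

Emit:
arm_command(targets=[0, 0.2, 0, 0, 0, 0.2, 0, 0, 0, 0, 0, 0])

```text
clock: 20.65
tcp_pos: [0.4626, 0.1675, 0.1228]
orientation: [-90.7, 0.2, -2.0]
contact_force: [-1.7, -20.6, 13.8]
width: 0.149
```

It's at the stop: 100.5 mm of travel, with the force rising. I'll relax, release and lift.

Emit:
arm_command(targets=[0, -0.3, 0, 0, 0, -0.1, 0, 0, 0, 0, 0, 0])

```text
clock: 21.02
tcp_pos: [0.4625, 0.1674, 0.1228]
orientation: [-90.4, 0.1, -1.9]
contact_force: [-1.7, -12.6, 10.2]
width: 0.154
```

Emit:
arm_command(targets=[0, 0, 0, 0, 0, 0, 0, 0, 0, 0, 0, 0, 0, 0, 1, 0, 0, 0, 2, 0, 0, 0, 2.5, 0, 0, 0, 2.5, 0, 0, 0, 2, 0, 0, 0, 0, 0], hand=0.6)

```text
clock: 22.15
tcp_pos: [0.4636, 0.1744, 0.2244]
orientation: [-89.9, -0.2, -1.7]
contact_force: [0.2, -0.1, 0.0]
width: 0.401
```

Emit:
arm_command(targets=[0, -2, 2, 0, 0, -3, 2, 0, 0, -3, 1, 0, 0, -3, 0, 0, 0, -2, 0, 0, 0, 0, 0, 0, 0, 0, 0, 0])

```text
clock: 23.02
tcp_pos: [0.4624, 0.0448, 0.2721]
orientation: [-90.0, 0.1, -1.6]
contact_force: [-0.7, 0.7, -0.2]
width: 0.402
```

```bash
python3 - <<'E'
from bench import *
from h import *
s=optics.snapshot("scene");w=optics.snapshot("wrist")
cv2.imwrite("pics/s7.png",cv2.resize(s["frame"][160:330,150:370],None,fx=3.5,fy=3.5,interpolation=cv2.INTER_CUBIC))
cv2.imwrite("pics/w7.png",w["frame"])
o=get_obs();print(o["tcp_pos"],o["contact_force"])
for a in(0,.4,.5,.6): 
  y=.102+.05*np.sin(a); z=.068+.05*np.cos(a)
  p=[.453-.017+.03*y,.158+y+.0005,z]; print(a,np.array(proj(w,p)).round(1),((np.array(proj(s,p))-[150,160])*3.5).round())
for g in (0,.005,.01):
  y=.007-g; p=[.453+.03*y,.158+y,.12]; print("h",g,np.array(proj(w,p)).round(1),((np.array(proj(s,p))-[150,160])*3.5).round())
E
```

```text
[0.46258048 0.04495594 0.27225906] [-0.1559179   0.43918924  0.34063432]
0 [564.5 199.9] [186. 155.]
0.4 [583.4 199.4] [166. 149.]
0.5 [586.6 199.1] [162. 150.]
0.6 [589.1 198.8] [158. 151.]
h 0 [454.4 219.4] [313. 201.]
h 0.005 [448.7 219.4] [319. 205.]
h 0.01 [443.  219.4] [325. 208.]
```

View pics/s7.png

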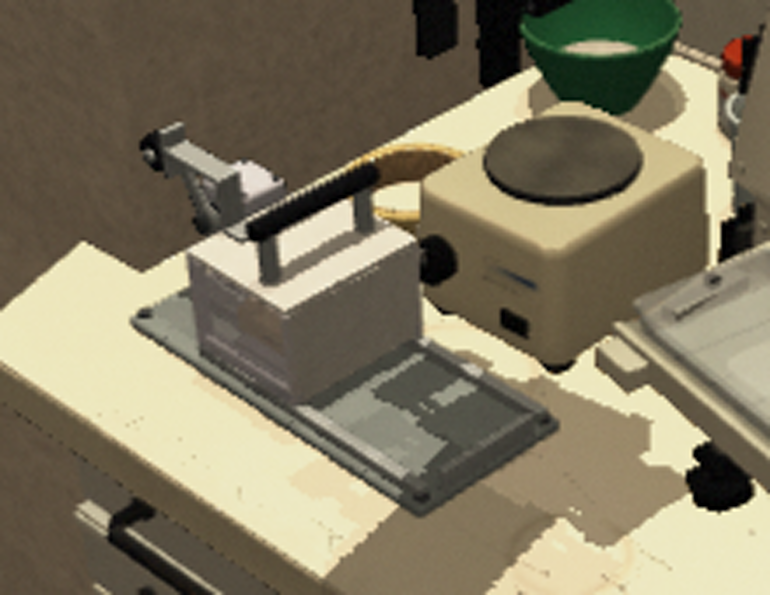

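View pics/w7.png

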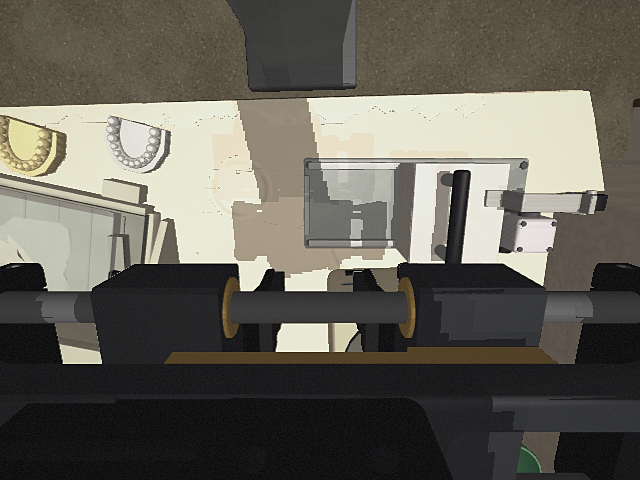

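In the scene view the handle's centre is at (313,202), which matches the shut position. The roller is at about (155,151), held over near 0.55 rad, and the tool is clear of everything. Handing in.

```bash
python3 -c "
from bench import bot
print(bot.close_job())"
```

```text
the job is handed in; nothing more can be done
None
```

The interlock check is done and handed in at about 23 s of the 69 s allowed; the hand-in gives no verdict.

- **Guard opened:** I slid it back to its stop. The force rose to 14 N there, and the picture showed the roller upright.
- **Switch pushed by hand:** With the guard open, the closed fingertips pushed the roller about 23 mm. That is roughly 0.5 rad by travel, picture and a force of about 4 N. The click itself could not be sensed. The picture after I backed off showed the roller upright again and the guard still open.
- **Guard shut:** I slid it 100.5 mm to the other stop, where the force rose to about 20 N. Then I let go and backed clear.

In the last scene picture the handle matched the fully shut position, and the roller was held over at about 0.55 rad. The wrist picture put the handle about 4 px past the predicted spot, on the shut side, which I took as calibration error. Contact force was near zero.

I never went near the casts or the tape roll. They look undisturbed in the last pictures, but I did not measure their positions again.

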